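# Wipe copper offcuts off a soft-footed flange plate

### The job

Take the wide scraper from its rest, set its brass blade down on the aluminium plate at the end away from the blue tray, behind all the copper chips, and keeping the blade pressed lightly on the plate all the way, wipe the chips off into the blue tray. Only the scraper may push the chips, and never press hard (stay under 25 N). Then set the scraper back on its rest as it was, with all five chips in the tray and the other parts left where they are.

Things in the scene. Friction and masses are not known exactly. Their poses are not given: they have to be found in the camera images.
- station: Fixed wiping station. Origin on the shelf below the plate's centre, z up. Plate: x -55..55, y -90..90 mm. Beyond its -y end a blue open tray, lower than the plate, spans x -85..85, y -186..-76 mm (walls 4 mm, rim 34 mm above the shelf); the plate overhangs the tray's near wall by 10 mm, so what is pushed off the plate's -y end falls into the tray.
- plate: Bare aluminium plate, 110 (x) x 180 (y) x 16 mm, axes as the station's, origin at its centre, its top face 8 mm above the origin (54 mm above the shelf at rest). No rim. It stays level on soft rubber feet and sinks about 1 mm for each 7 N pressed on it, 6 mm at most.
- rest: Fixed grey rest of the scraper. Origin at the centre of its foot on the shelf, z up. Foot 190 (x) x 60 (y) x 8 mm. Two posts at x = -74 and 74 mm, 16 mm long in x, carry the ends of the scraper's block on their tops, 50 mm above the shelf, between yellow cheeks 42 mm apart in y that rise to 64 mm. The blade hangs free between the posts.
- scraper: 0.35 kg scraper, sitting on the rest. Block 156 (x) x 24 (y) x 30 mm (z 0..30), black grip on top 60 (x) x 24 (y) x 45 mm (z 30..75). Origin: centre of the block's underside, z up. A brass blade, 124 (x) x 5 (y) mm, stands out below, centred; how far was set by hand, anywhere from 6 to 30 mm, and is not told: find it by touch. It is clamped and does not slip under light pressing.
- chip0: Copper gasket offcut, bent and flat, about 31 x 14 mm, 5 mm thick, 18 g; origin at the centre of its underside. Lies on the plate at the start, always with y (station's frame) below 56 mm.
- chip1: Copper gasket offcut, bent and flat, about 31 x 14 mm, 5 mm thick, 18 g; origin at the centre of its underside. Lies on the plate at the start, always with y (station's frame) below 56 mm.
- chip2: Copper gasket offcut, bent and flat, about 31 x 14 mm, 5 mm thick, 18 g; origin at the centre of its underside. Lies on the plate at the start, always with y (station's frame) below 56 mm.
- chip3: Copper gasket offcut, bent and flat, about 31 x 14 mm, 5 mm thick, 18 g; origin at the centre of its underside. Lies on the plate at the start, always with y (station's frame) below 56 mm.
- chip4: Copper gasket offcut, bent and flat, about 31 x 14 mm, 5 mm thick, 18 g; origin at the centre of its underside. Lies on the plate at the start, always with y (station's frame) below 56 mm.
- centering_ring: Bystander: stainless centering ring, 75 mm across, 14 mm high, flat on the shelf; origin at the centre of its underside.
- gasket: Bystander: copper gasket ring, 82 mm across, 6 mm high, flat on the shelf; origin at the centre of its underside.
- clamp_half: Bystander: curved half of a clamp, aluminium with black rubber rim, about 120 mm long (y), 24 mm high, lying on the shelf; origin on its underside.

How it is judged (in metres and radians):
On the way, in this order (a step that is already met when the one before it is completed fails the run):
1. the blade is pressed on the plate (over 1.5 N) at the end away from the tray, the scraper more than 55 mm from the plate's middle, all chips still on the plate (contact force between scraper and plate above 1.5 N and y of scraper in the frame of station above 0.055 m and z of each of chip0, chip1, chip2, chip3, chip4 in the frame of station above 0.04 m), for 0.1 s.
2. still pressed (over 1.5 N), the scraper passes the middle of the plate (within 25 mm) (contact force between scraper and plate above 1.5 N and y of scraper in the frame of station between -0.025 and 0.025 m), for 0.1 s.
3. still pressed (over 1.5 N), it reaches the tray end (more than 60 mm past the plate's middle) (contact force between scraper and plate above 1.5 N and y of scraper in the frame of station below -0.06 m), for 0.05 s.
At the end, for the whole second after the job is handed in: All five chips lie still in the blue tray, below its rim; the scraper sits released and at rest on both posts of its rest, upright (within 0.1 rad), within 15 mm of the rest's centre and 0.15 rad of its direction (y of chip0 in the frame of station between -0.186 and -0.08 m and x of chip0 in the frame of station between -0.085 and 0.085 m and z of each of chip0, chip1, chip2, chip3, chip4 in the frame of station below 0.034 m and linear speed of each of chip0, chip1, chip2, chip3, chip4 below 0.03 m/s and y of chip1 in the frame of station between -0.186 and -0.08 m and x of chip1 in the frame of station between -0.085 and 0.085 m and y of chip2 in the frame of station between -0.186 and -0.08 m and x of chip2 in the frame of station between -0.085 and 0.085 m and y of chip3 in the frame of station between -0.186 and -0.08 m and x of chip3 in the frame of station between -0.085 and 0.085 m and y of chip4 in the frame of station between -0.186 and -0.08 m and x of chip4 in the frame of station between -0.085 and 0.085 m and horizontal distance between scraper and rest below 0.015 m and height (world z) of scraper between 0.046 and 0.054 m and angle between scraper's own z axis and vertical below 0.1 rad and angle between the x axis of scraper and the x axis of rest, either way round below 0.15 rad and linear speed of scraper below 0.02 m/s); the robot touches nothing.
It fails at once if the scraper presses on the plate with more than 25 N (contact force between scraper and plate above 25 N).
It fails at once if the fingers push a chip (contact force between the fingers and chip0 above 0.3 N or contact force between the fingers and chip1 above 0.3 N or contact force between the fingers and chip2 above 0.3 N or contact force between the fingers and chip3 above 0.3 N or contact force between the fingers and chip4 above 0.3 N).
It fails at once if a bystander part is moved more than 15 mm (distance of any of centering_ring, gasket, clamp_half from where it was at the start of the episode above 0.015 m).
It also fails if it takes over 54 s, if anything falls off the work surface, if the arm or the gripper's body presses on something with over 40 N, if the wrist force passes 120 N, or if a joint passes its speed limit or range.

### The arm

A 6-joint arm with a two-finger parallel gripper is mounted at the origin on the work surface. World frame = base frame: x ahead of the robot, y to its left, z up, the work surface at z = 0. Lengths are in mm, angles in rad, forces in N, time in s.
With the tool pointing down it reaches from about 275 to 1000 mm from the base axis. Payload 8.4 kg.
Tool frame: the origin (TCP) lies between the finger pads; the fingertips stand 17 mm ahead of it and the grasp point (between the pads) lies 2 mm behind it; z points along the fingers, y is the line along which they close (so a half turn about z gives the same grasp; the last joint's range is limited). The gripper opens to 85 mm and grips with 20 to 120 N. Pads are 22 mm wide; open, the fingers measure 114 mm over their backs; the gripper's body (76 mm by 85 mm) begins 54 mm behind the grasp point. The pads swing forward as they close: fully open they stand 13 mm farther back than shut.
Start: joints at [1.218, 0.353, 1.633, -0, 1.155, -0.002], TCP at [214.779, 586.939, 248.281] pointing down, gripper open.
Joint ranges: [-2.63, 2.63], [-0.92, 2.1], [0.06, 2.66], [-1.3, 4.44], [0, 2.69], [-3.02, 3.02]. Speed limits (rad/s): [2.22, 2.22, 2.79, 3.14, 3.14, 3.14].

### API

Orientations are given as [roll, pitch, yaw] about the fixed x, y, z axes, in that order (R = Rz(yaw) Ry(pitch) Rx(roll)).
In Python, from rig import sense, grab_frame, sign_off gives the robot as it stands. The module is installed in compiled form; this text tells all that it offers.
- The arm moves only by the tool send_rows, never from a script. Its argument "moves" is a list that holds one entry, the list of rows, each a list of 7 numbers: the shift along the world's x, y, z in m, then the turn, a rotation vector about the world's x, y, z in rad, then the opening, from -1 (shut) to 1 (fully open). In form: [[[dx, dy, dz, rx, ry, rz, jaw], ...]]. A call has 1 to 10 rows; each row shifts and turns the commanded pose from where the row before left it; what a row does not reach is not made up. A row lasts 1/10 s, in which the tool goes at most 50 mm and 8.59 degrees, less where a joint would pass 70% of its speed; a pose out of reach is approached as far as the arm can. A call with a gripper value outside its range is refused whole. The fingers move at their own pace and stop on an object; "grip_force" is the grip in N (left out, the last holds). Time passes only in rows, so rows that do not move let the fingers close. It gives the time, the measured TCP pose, the force, the opening and the grip force at its end, in the units of the state.
- sense(): the state, without advancing time (a new reading comes with each control period).
- grab_frame(name): name is "side" or "top"; returns a dict with "img" (420x560x3 uint8, red, green, blue), "mtx" (3x3 intrinsics, pixels), "rvec" (rotation vector, rad) and "tvec" (3), from world to camera coordinates, as OpenCV has them. Camera axes: x right, y down, z forward; pixel columns grow to the right and rows downward; lengths in mm; the calibration is good to about 2 mm. A picture is of the moment at which its call begins. There is no depth.
- sign_off(): hands the job in; it is judged then, once.
The state is a dict: "clock": time; "qpos": joint angles; "qvel": joint speeds; "joint_efforts": joint torques, N m; "eef_pos": TCP position; "tcp_rot": TCP orientation; "contact_force": force on the tool from outside, world axes, zero at the start; "wrist_torque": the same for the moment, N m; "opening": opening from 0.0 (shut) to 1.0 (fully open); "grasp_force": force on a finger pad.
Only numpy, scipy, OpenCV 4.12 (cv2) and the standard library are available. Lean on these libraries where they do the work, as an engineer would, in place of code of your own. Each camera call takes 0.05 s, during which the arm holds its last target. There are 200 camera calls.

## Working session

There is one attempt and no reset: what is moved stays moved. The work goes in short steps, Python scripts to look and compute and a tool call to move; the robot and the scene stay as the last step left them, time stands still between calls to the robot, and variables do not carry over. Pictures are saved under pics/ and viewed, at most 10 in all, crops included, and the job is handed in when it is done.

Besides the shell and the picture viewer there is one more tool, called as name([rows], argument=value, ...), one row to a line, values as JSON. send_rows: Moves the arm, as the interface text tells. Its arguments: {"type":"object","properties":{"moves":{"type":"array"},"grip_force":{"type":"number"}},"required":["moves"]}

```bash
mkdir -p pics
cat > h.py <<'E'
import numpy as np, cv2
from rig import sense, grab_frame, sign_off
def cam(f):
    R=cv2.Rodrigues(np.array(f["rvec"],float))[0]; return np.array(f["mtx"],float),R,np.array(f["tvec"],float).ravel()
def ray(f,uv,z):
    K,R,t=cam(f); uv=np.atleast_2d(uv).astype(float)
    d=(np.linalg.inv(K)@np.c_[uv,np.ones(len(uv))].T).T@R; c=-R.T@t
    s=(z-c[2])/d[:,2]; return c+d*s[:,None]
def proj(f,P):
    K,R,t=cam(f); return cv2.projectPoints(np.atleast_2d(P).astype(float),np.array(f["rvec"],float),t,K,None)[0].reshape(-1,2)
E
python3 - <<'E'
from h import *
import pickle
s=sense(); print(s)
fs={n:grab_frame(n) for n in("top","side")}
pickle.dump(fs,open("f0.pkl","wb"))
for n,f in fs.items():
    cv2.imwrite(f"pics/{n}0.png",f["img"][...,::-1]); K,R,t=cam(f); print(n,-R.T@t,R[2],K[0,0])
E
```

```text
{'clock': 0.0, 'qpos': array([ 1.21759574e+00,  3.53677175e-01,  1.63412799e+00, -2.85730063e-05,
        1.15519598e+00, -2.40965262e-03]), 'qvel': array([ 0.00142757,  0.00171462,  0.00186913, -0.00112634,  0.00064389,
        0.00023088]), 'joint_efforts': array([ 3.53494454e-05, -6.05241323e+01, -3.42077458e+01,  2.54903989e-04,
        9.02288826e-03,  3.44624894e-06]), 'eef_pos': array([214.63374958, 586.51191016, 247.54616212]), 'tcp_rot': array([-3.14018410e+00,  2.27303649e-05,  2.79081329e+00]), 'contact_force': array([-0.25860819, -0.13908372, -0.18694961]), 'wrist_torque': array([-0.00855298, -0.06621238,  0.04031404]), 'grasp_force': 0.0, 'opening': 0.9993310472655983}
top [480.70746459 -18.76278779 783.74519444] [ 0.22425825  0.01702744 -0.97438098] 434.5535528975961
side [ 252.31280967 -686.20124945  530.24483563] [ 0.40437117  0.74186767 -0.53489842] 464.1256375532158
```

View pics/top0.png

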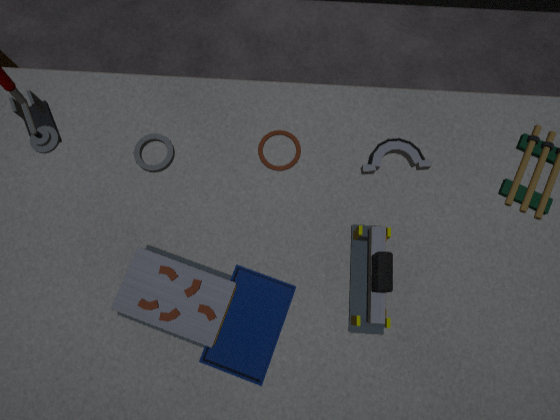

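View pics/side0.png

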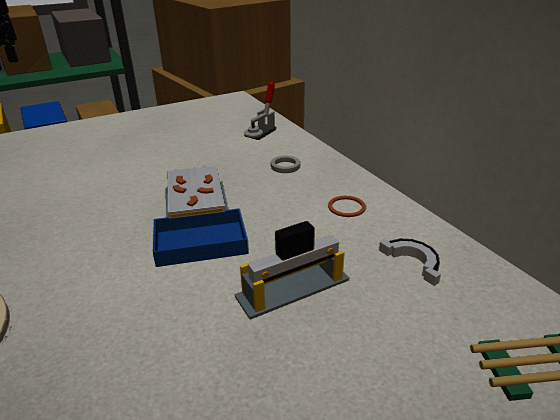

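The top view shows the plate around (176,296) with five copper chips, the blue tray at (248,325), and the rest with the scraper at (370,278), its black grip at (382,272). The side view agrees with this.

Run:
```python
from h import *
import pickle
fs=pickle.load(open("f0.pkl","rb")); f=fs["top"]; im=f["img"]; hsv=cv2.cvtColor(im,cv2.COLOR_RGB2HSV)
def blobs(m,a0):
    n,l,st,c=cv2.connectedComponentsWithStats(m.astype(np.uint8)); return [(st[i,4],c[i],l==i) for i in range(1,n) if st[i,4]>=a0]
blue=(hsv[...,0]>100)&(hsv[...,0]<130)&(hsv[...,1]>130)
b=max(blobs(blue,200),key=lambda q:q[0]); cs=cv2.findContours(b[2].astype(np.uint8),0,1)[0][0]
hull=cv2.convexHull(cs); ap=cv2.approxPolyDP(hull,4,True)[:,0]
print("tray",[(p.tolist(),ray(f,p,34)[0].round(0).tolist()) for p in ap])
yel=(hsv[...,0]>20)&(hsv[...,0]<35)&(hsv[...,1]>180)&(hsv[...,2]>80)
Y=[]
for a,c,m in blobs(yel,8): print("yel",a,c.round(1),ray(f,c,64)[0].round(1))
g=np.array(im).max(2)<60; g[:200]=0
for a,c,m in blobs(g,100):
    k=cv2.findContours(m.astype(np.uint8),0,1)[0][0]; r=cv2.minAreaRect(k); print("blk",a,c.round(1),r,ray(f,c,125)[0].round(1))
cop=(hsv[...,0]<14)&(hsv[...,1]>120)&(hsv[...,2]>90)
chips=[c for a,c,m in blobs(cop,40) if c[1]>200]
print("chips",[ray(f,c,57)[0].round(0).tolist() for c in chips])
print("platecorn",ray(f,[(148,246),(237,281),(213,346),(115,312)],54).round(0))
cv2.imwrite("pics/crop.png",cv2.hconcat([cv2.resize(im[215:395,100:300],None,fx=2.4,fy=2.4,interpolation=2),cv2.resize(im[215:395,330:420],None,fx=2.4,fy=2.4,interpolation=2)])[...,::-1])
s=fs["side"]; hs=cv2.cvtColor(s["img"],cv2.COLOR_RGB2HSV)
g=(s["img"].max(2)<60); 
for a,c,m in blobs(g,200):
    if 250<c[0]<340 and c[1]>200:
        k=cv2.findContours(m.astype(np.uint8),0,1)[0][0]; print("sideblk",c,cv2.approxPolyDP(cv2.convexHull(k),3,True)[:,0].tolist())
```

```text
tray [([236, 265], [552.0, 58.0, 34.0]), ([295, 287], [521.0, -45.0, 34.0]), ([261, 385], [361.0, 2.0, 34.0]), ([199, 361], [392.0, 106.0, 34.0])]
yel 27 [360. 230.] [ 620.2 -148.5   64. ]
yel 27 [389. 232.] [ 619.7 -197.1   64. ]
yel 28 [358.  320.2] [ 472.9 -147.9   64. ]
yel 29 [388.  322.3] [ 472.5 -196.    64. ]
blk 1400 [375.7 270.3] ((376.00396728515625, 272.80194091796875), (97.86710357666016, 36.76133346557617), 82.26641082763672) [ 548.1 -162.2  125. ]
blk 240 [228.3 367.7] ((230.26788330078125, 369.3543395996094), (63.812156677246094, 14.200778007507324), 32.106258392333984) [396.1  47.6 125. ]
chips []
platecorn [[573. 207.  54.]
 [524.  52.  54.]
 [418.  82.  54.]
 [462. 247.  54.]]
sideblk [294.04159445 240.09098787] [[307, 221], [313, 227], [313, 248], [281, 259], [276, 254], [275, 232]]
sideblk [308.94409938 267.44306418] [[334, 255], [332, 278], [263, 280]]
sideblk [292.10074627 299.43283582] [[348, 278], [252, 318], [235, 297]]
```

View pics/crop.png

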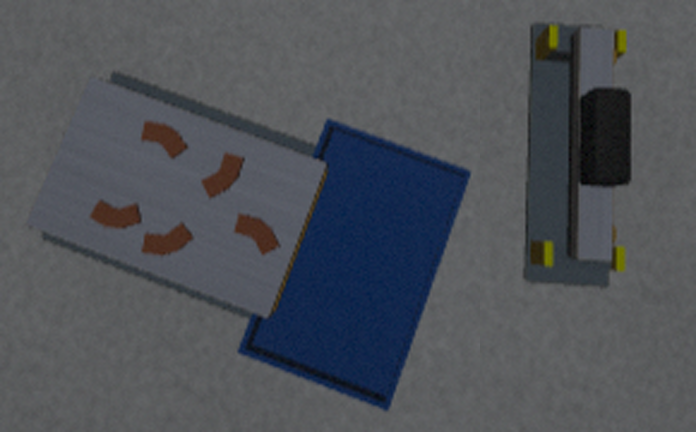

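Station origin is about (494,156) with its x axis at yaw −0.289. The rest centre is about (546,−172) at yaw ≈ 0; the cheek spacing of 147 × 48 mm fits. I'm moving over the rest.

send_rows([
  [[0.0166,-0.038,0,0,0,0.0175,1],[0.0166,-0.038,0,0,0,0.0175,1],[0.0166,-0.038,0,0,0,0.0175,1],[0.0166,-0.038,0,0,0,0.0175,1],[0.0166,-0.038,0,0,0,0.0175,1],[0.0166,-0.038,0,0,0,0.0175,1],[0.0166,-0.038,0,0,0,0.0175,1],[0.0166,-0.038,0,0,0,0.0175,1],[0.0166,-0.038,0,0,0,0.0175,1],[0.0166,-0.038,0,0,0,0.0175,1]],
])

```text
clock: 1.1
eef_pos: [381.0, 205.3, 248.2]
tcp_rot: [3.142, 0.0, 2.967]
contact_force: [0.5, 0.6, 0.9]
opening: 1.003
grasp_force: 0.0
```

Run:
```python
from h import *
import pickle
fs=pickle.load(open("f0.pkl","rb")); f=fs["top"]; im=f["img"]
print("grip top proj",proj(f,[(546.4+a,-172.4+b,125) for a,b in((30,12),(30,-12),(-30,-12),(-30,12))]).round(1).tolist())
g=(im.max(2)<45)[245:300,365:400]; ys,xs=np.nonzero(g); print("grip px",np.percentile(xs,[2,98])+365,np.percentile(ys,[2,98])+245,g.sum())
pc=ray(f,[(142.9,247.1),(236.3,281.7),(212.5,347.1),(111.7,310)],54); print(pc.round(0),pc.mean(0))
R=cam(f)
hsv=cv2.cvtColor(im,cv2.COLOR_RGB2HSV); m=((im[...,0].astype(int)-im[...,2])>40); m[:230]=0; m[:,:110]=0; m[:,250:]=0
n,l,st,c=cv2.connectedComponentsWithStats(m.astype(np.uint8))
a=-.289;X=np.array([np.cos(a),np.sin(a)]);Y=np.array([-np.sin(a),np.cos(a)])
for i in range(1,n):
    if st[i,4]<30: continue
    ys,xs=np.nonzero(l==i); p=ray(f,np.c_[xs,ys],59)[:,:2]-[494,156]
    print("chip",st[i,4],"x",(p@X).min().round(),(p@X).max().round(),"y",(p@Y).min().round(),(p@Y).max().round())
```

```text
grip top proj [[374.7, 251.6], [390.5, 252.5], [390.5, 292.6], [374.3, 291.6]]
grip px [367. 392.] [250.14 294.  ] 1058
[[571. 216.  54.]
 [523.  53.  54.]
 [417.  83.  54.]
 [464. 253.  54.]] [493.54245187 151.17555792  54.        ]
chip 108 x 24.0 39.0 y 6.0 37.0
chip 106 x 7.0 36.0 y -34.0 -17.0
chip 101 x -34.0 -18.0 y 17.0 46.0
chip 111 x -16.0 3.0 y -78.0 -49.0
chip 117 x -41.0 -19.0 y -21.0 6.0
```

send_rows([
  [[0.0166,-0.038,0,0,0,0.0175,1],[0.0166,-0.038,0,0,0,0.0175,1],[0.0166,-0.038,0,0,0,0.0175,1],[0.0166,-0.038,0,0,0,0.0175,1],[0.0166,-0.038,0,0,0,0.0175,1],[0.0166,-0.038,0,0,0,0.0175,1],[0.0166,-0.038,0,0,0,0.0175,1],[0.0166,-0.038,0,0,0,0.0175,1],[0.0166,-0.038,-0.02,0,0,0.0175,1],[0.016,-0.036,-0.02,0,0,0.0175,1]],
])

```text
clock: 2.1
eef_pos: [546.9, -173.0, 208.1]
tcp_rot: [-3.141, 0.001, 3.141]
contact_force: [0.6, 0.5, -0.5]
opening: 1.003
grasp_force: 0.0
```

send_rows([
  [[0,0,-0.03,0,0,0,1],[0,0,-0.03,0,0,0,1],[0,0,-0.02,0,0,0,1],[0,0,0,0,0,0,1],[0,0,0,0,0,0,1]],
])

```text
clock: 2.6
eef_pos: [546.2, -171.0, 128.4]
tcp_rot: [3.141, -0.001, 3.141]
contact_force: [0.2, -0.3, 0.8]
opening: 1.002
grasp_force: 0.0
```

Run:
```python
from h import *
f=grab_frame("side"); cv2.imwrite("pics/s1.png",cv2.resize(f["img"][150:330,200:400],None,fx=3,fy=3)[...,::-1]); print(sense()["eef_pos"],sense()["tcp_rot"],sense()["qpos"])
```

```text
[ 546.70541705 -171.15498708  129.13136266] [-3.14132966e+00  8.08885682e-04  3.14092137e+00] [-3.06014649e-01  4.13427133e-01  1.84634570e+00 -9.93351675e-06
  8.80969287e-01 -1.87613327e+00]
```

View pics/s1.png

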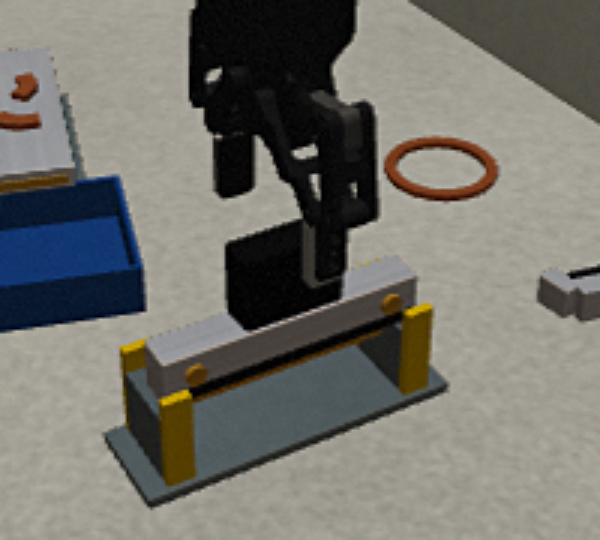

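The fingers straddle the black grip in the crop: the near finger is at (330,255) and the far one behind at (235,170). Lowering and closing.

send_rows([
  [[0,-0.001,-0.015,0,0,0,1],[0,0,-0.01,0,0,0,1],[0,0,0,0,0,0,1],[0,0,0,0,0,0,-1],[0,0,0,0,0,0,-1],[0,0,0,0,0,0,-1],[0,0,0,0,0,0,-1],[0,0,0,0,0,0,-1],[0,0,0,0,0,0,-1],[0,0,0,0,0,0,-1]],
], grip_force=100)

```text
clock: 3.65
eef_pos: [546.4, -172.2, 103.5]
tcp_rot: [-3.141, 0.0, 3.141]
contact_force: [0.2, -0.9, 3.6]
opening: 0.27
grasp_force: 98.3
```

send_rows([
  [[0,0,0,0,0,0,-1],[0,0,0,0,0,0,-1],[0,0,0,0,0,0,-1]],
])

```text
clock: 3.95
eef_pos: [546.4, -172.2, 103.5]
tcp_rot: [-3.141, 0.0, 3.141]
contact_force: [-0.2, -0.5, 3.4]
opening: 0.274
grasp_force: 98.5
```

send_rows([
  [[0,0,0.004,0,0,0,-1],[0,0,0.008,0,0,0,-1],[0,0,0.014,0,0,0,-1],[0,0,0.014,0,0,0,-1],[0,0,0.014,0,0,0,-1],[0,0,0.014,0,0,0,-1],[0,0,0.006,0,0,0,-1],[0,0,0,0,0,0,-1],[0,0,0,0,0,0,-1]],
])

```text
clock: 4.85
eef_pos: [546.0, -172.0, 177.1]
tcp_rot: [3.142, -0.0, 3.141]
contact_force: [0.4, -0.3, -3.0]
opening: 0.268
grasp_force: 98.2
```

send_rows([
  [[-0.0015,0.01,0,0,0,-0.0145,-1],[-0.0015,0.02,0,0,0,-0.0145,-1],[-0.0015,0.025,0,0,0,-0.0145,-1],[-0.0015,0.025,0,0,0,-0.0145,-1],[-0.0015,0.025,0,0,0,-0.0145,-1],[-0.0015,0.025,0,0,0,-0.0145,-1],[-0.0015,0.025,0,0,0,-0.0145,-1],[-0.0015,0.025,0,0,0,-0.0145,-1],[-0.0015,0.025,0,0,0,-0.0145,-1],[-0.0015,0.025,0,0,0,-0.0145,-1]],
])

```text
clock: 5.85
eef_pos: [530.5, 58.9, 176.4]
tcp_rot: [-3.141, -0.002, 2.995]
contact_force: [-0.8, -0.4, -2.5]
opening: 0.268
grasp_force: 98.2
```

send_rows([
  [[-0.0015,0.025,0,0,0,-0.0145,-1],[-0.0015,0.025,0,0,0,-0.0145,-1],[-0.0015,0.025,0,0,0,-0.0145,-1],[-0.0015,0.025,0,0,0,-0.0145,-1],[-0.0015,0.025,0,0,0,-0.0145,-1],[-0.0015,0.02,0,0,0,-0.0145,-1],[-0.0015,0.015,0,0,0,-0.0145,-1],[-0.0015,0.01,-0.01,0,0,-0.0145,-1],[-0.0015,0,-0.01,0,0,-0.0145,-1],[-0.0015,0,-0.01,0,0,-0.0135,-1]],
])

```text
clock: 6.85
eef_pos: [515.5, 227.6, 145.9]
tcp_rot: [-3.14, -0.001, 2.851]
contact_force: [1.0, -0.6, -2.9]
opening: 0.267
grasp_force: 98.3
```

send_rows([
  [[0,0,0,0,0,0,-1],[0,0,0,0,0,0,-1]],
])

```text
clock: 7.05
eef_pos: [516.0, 227.2, 146.8]
tcp_rot: [-3.141, -0.001, 2.851]
contact_force: [0.5, -0.8, -2.1]
opening: 0.27
grasp_force: 98.3
```

Run:
```python
from h import *
f=grab_frame("side"); g=grab_frame("top"); cv2.imwrite("pics/s2.png",cv2.hconcat([cv2.resize(f["img"][80:280,110:310],(400,400)),cv2.resize(g["img"][190:390,70:270],(400,400))])[...,::-1]); print(sense())
```

```text
{'clock': 7.15, 'qpos': array([ 4.12370987e-01,  3.77288990e-01,  1.85237063e+00, -4.22250263e-05,
        9.11466090e-01, -8.68210126e-01]), 'qvel': array([ 0.00170276, -0.00566777, -0.0037685 , -0.00123855, -0.00162992,
        0.00260284]), 'joint_efforts': array([ 5.32237720e-02, -5.74112713e+01, -2.89864880e+01, -2.33694380e-03,
        2.34563526e-02, -2.92158264e-03]), 'eef_pos': array([516.54956903, 227.59153627, 147.56886533]), 'tcp_rot': array([3.14131640e+00, 3.77932968e-04, 2.85140325e+00]), 'contact_force': array([-0.11511512, -0.12122136, -2.89613488]), 'wrist_torque': array([-0.03403266,  0.01875676, -0.01507841]), 'grasp_force': 98.32253694534302, 'opening': 0.2699072228817198}
```

View pics/s2.png

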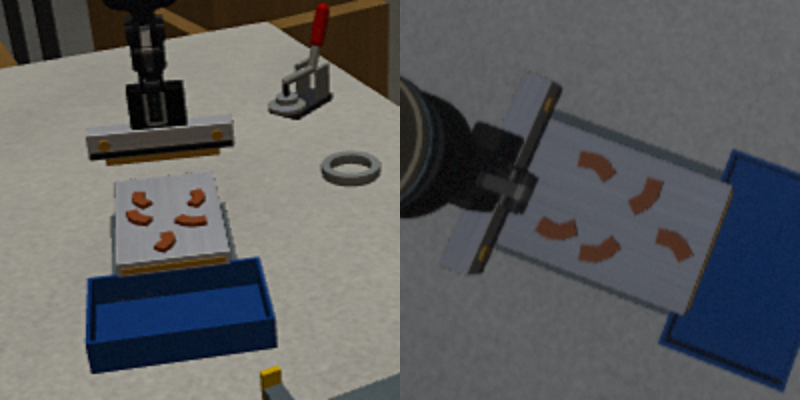

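In the side crop, the scraper sits parallel to the plate's far end with the brass blade edge at about (165,158). In the top crop, all five chips are on its tray side. Descending by feel.

send_rows([
  [[0,0,-0.003,0,0,0,-1],[0,0,-0.003,0,0,0,-1],[0,0,-0.002,0,0,0,-1],[0,0,-0.001,0,0,0,-1],[0,0,-0.001,0,0,0,-1],[0,0,0,0,0,0,-1]],
])

```text
clock: 7.75
eef_pos: [516.1, 227.9, 137.2]
tcp_rot: [-3.141, -0.0, 2.852]
contact_force: [1.6, 0.6, -3.2]
opening: 0.269
grasp_force: 98.3
```

send_rows([
  [[0,0,-0.001,0,0,0,-1],[0,0,-0.001,0,0,0,-1],[0,0,-0.001,0,0,0,-1],[0,0,0,0,0,0,-1]],
])

```text
clock: 8.15
eef_pos: [516.1, 227.9, 134.1]
tcp_rot: [-3.141, -0.0, 2.852]
contact_force: [0.4, 0.0, -3.0]
opening: 0.269
grasp_force: 98.3
```

send_rows([
  [[0,0,-0.001,0,0,0,-1],[0,0,-0.001,0,0,0,-1],[0,0,-0.001,0,0,0,-1],[0,0,0,0,0,0,-1]],
])

```text
clock: 8.55
eef_pos: [516.1, 227.9, 131.1]
tcp_rot: [-3.141, -0.0, 2.852]
contact_force: [0.5, 1.1, -3.9]
opening: 0.268
grasp_force: 98.3
```

send_rows([
  [[0,0,-0.001,0,0,0,-1],[0,0,-0.001,0,0,0,-1],[0,0,-0.001,0,0,0,-1],[0,0,0,0,0,0,-1]],
])

```text
clock: 8.95
eef_pos: [516.1, 227.9, 128.1]
tcp_rot: [-3.141, -0.0, 2.852]
contact_force: [0.8, -0.4, -2.5]
opening: 0.269
grasp_force: 98.3
```

send_rows([
  [[0,0,-0.001,0,0,0,-1],[0,0,-0.001,0,0,0,-1],[0,0,-0.0005,0,0,0,-1],[0,0,0,0,0,0,-1]],
])

```text
clock: 9.35
eef_pos: [516.1, 227.9, 125.7]
tcp_rot: [-3.141, -0.0, 2.852]
contact_force: [0.9, -0.0, -3.6]
opening: 0.268
grasp_force: 98.3
```

send_rows([
  [[0,0,-0.001,0,0,0,-1],[0,0,-0.001,0,0,0,-1],[0,0,-0.0005,0,0,0,-1],[0,0,0,0,0,0,-1]],
])

```text
clock: 9.75
eef_pos: [516.1, 227.9, 123.2]
tcp_rot: [-3.141, -0.0, 2.852]
contact_force: [-0.3, -0.0, -2.5]
opening: 0.265
grasp_force: 98.3
```

send_rows([
  [[0,0,-0.001,0,0,0,-1],[0,0,-0.001,0,0,0,-1],[0,0,0,0,0,0,-1]],
])

```text
clock: 10.05
eef_pos: [516.1, 227.9, 121.1]
tcp_rot: [-3.141, -0.0, 2.852]
contact_force: [0.9, 1.2, -2.9]
opening: 0.262
grasp_force: 98.3
```

send_rows([
  [[0,0,-0.001,0,0,0,-1],[0,0,-0.001,0,0,0,-1],[0,0,0,0,0,0,-1]],
])

```text
clock: 10.35
eef_pos: [516.1, 227.9, 119.1]
tcp_rot: [-3.141, -0.0, 2.852]
contact_force: [-0.2, -0.8, -3.1]
opening: 0.269
grasp_force: 98.3
```

send_rows([
  [[0,0,-0.001,0,0,0,-1],[0,0,-0.001,0,0,0,-1],[0,0,0,0,0,0,-1]],
])

```text
clock: 10.65
eef_pos: [516.2, 228.0, 117.8]
tcp_rot: [3.141, 0.0, 2.852]
contact_force: [-4.0, -0.6, 5.5]
opening: 0.273
grasp_force: 99.4
```

send_rows([
  [[0,0,0,0,0,0,-1],[0,0,0,0,0,0,-1]],
])

```text
clock: 10.85
eef_pos: [516.2, 228.0, 117.8]
tcp_rot: [3.141, 0.0, 2.852]
contact_force: [-2.7, -0.2, 5.4]
opening: 0.27
grasp_force: 99.4
```

send_rows([
  [[-0.0007,-0.0024,0,0,0,0,-1],[-0.0014,-0.0048,0,0,0,0,-1],[-0.0014,-0.0048,0,0,0,0,-1],[-0.0014,-0.0048,0,0,0,0,-1],[-0.0014,-0.0048,0,0,0,0,-1],[-0.0014,-0.0048,0,0,0,0,-1]],
])

```text
clock: 11.45
eef_pos: [509.2, 201.5, 117.8]
tcp_rot: [3.14, 0.001, 2.851]
contact_force: [1.9, 5.6, 5.1]
opening: 0.267
grasp_force: 99.4
```

send_rows([
  [[-0.0014,-0.0048,0,0,0,0,-1],[-0.0014,-0.0048,0,0,0,0,-1],[-0.0014,-0.0048,0,0,0,0,-1],[-0.0014,-0.0048,0,0,0,0,-1],[-0.0014,-0.0048,0,0,0,0,-1],[-0.0014,-0.0048,0,0,0,0,-1],[-0.0014,-0.0048,0,0,0,0,-1],[-0.0014,-0.0048,0,0,0,0,-1],[-0.0014,-0.0048,0,0,0,0,-1],[-0.0014,-0.0048,0,0,0,0,-1]],
])

```text
clock: 12.45
eef_pos: [495.1, 153.5, 117.7]
tcp_rot: [3.14, 0.001, 2.851]
contact_force: [0.1, 5.2, 6.3]
opening: 0.27
grasp_force: 99.4
```

send_rows([
  [[-0.0014,-0.0048,0,0,0,0,-1],[-0.0014,-0.0048,0,0,0,0,-1],[-0.0014,-0.0048,0,0,0,0,-1],[-0.0014,-0.0048,0,0,0,0,-1],[-0.0014,-0.0048,0,0,0,0,-1],[-0.0014,-0.0048,0,0,0,0,-1],[-0.0014,-0.0048,0,0,0,0,-1],[-0.0014,-0.0048,0,0,0,0,-1],[-0.0014,-0.0048,0,0,0,0,-1],[-0.0014,-0.0048,0,0,0,0,-1]],
])

```text
clock: 13.45
eef_pos: [481.0, 105.5, 117.7]
tcp_rot: [3.14, 0.001, 2.851]
contact_force: [0.9, 5.3, 5.6]
opening: 0.27
grasp_force: 99.4
```

Run:
```python
from h import *
f=grab_frame("side"); g=grab_frame("top"); cv2.imwrite("pics/s3.png",cv2.hconcat([cv2.resize(f["img"][80:280,110:310],(400,400)),cv2.resize(g["img"][190:390,110:310],(400,400))])[...,::-1])
```

```text
(no output)
```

View pics/s3.png

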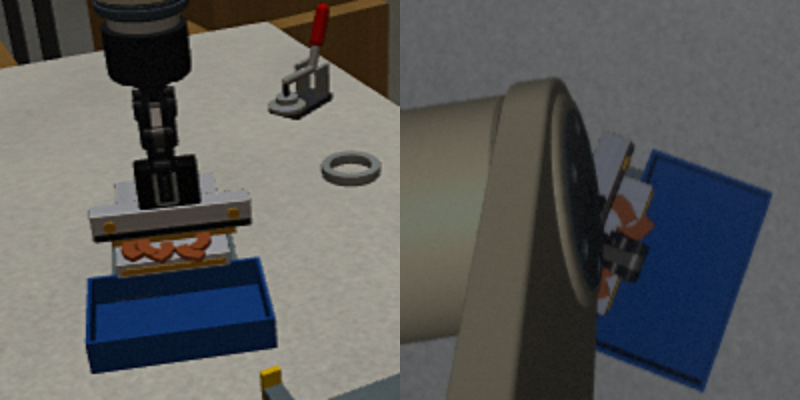

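The chips are gathered ahead of the blade, at about (165,245) in the side crop, and none are behind it.

send_rows([
  [[-0.0014,-0.0048,0,0,0,0,-1],[-0.0014,-0.0048,0,0,0,0,-1],[-0.0014,-0.0048,0,0,0,0,-1],[-0.0014,-0.0048,0,0,0,0,-1],[-0.0014,-0.0048,0,0,0,0,-1],[-0.0014,-0.0048,0,0,0,0,-1]],
])

```text
clock: 14.15
eef_pos: [472.6, 76.6, 117.7]
tcp_rot: [3.14, 0.001, 2.851]
contact_force: [1.5, 6.5, 5.7]
opening: 0.269
grasp_force: 99.4
```

send_rows([
  [[-0.0014,-0.0048,0,0,0,0,-1],[-0.0014,-0.0048,0,0,0,0,-1],[-0.0014,-0.0048,0,0,0,0,-1],[-0.0014,-0.0048,0,0,0,0,-1],[0,0,0,0,0,0,-1]],
])

```text
clock: 14.65
eef_pos: [465.2, 56.6, 116.6]
tcp_rot: [-3.14, -0.002, 2.851]
contact_force: [-0.1, -0.4, -3.6]
opening: 0.27
grasp_force: 98.3
```

Run:
```python
from h import *
f=grab_frame("side"); g=grab_frame("top"); cv2.imwrite("pics/s4.png",cv2.hconcat([cv2.resize(f["img"][80:280,110:310],(400,400)),cv2.resize(g["img"][190:390,110:310],(400,400))])[...,::-1])
```

```text
(no output)
```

View pics/s4.png

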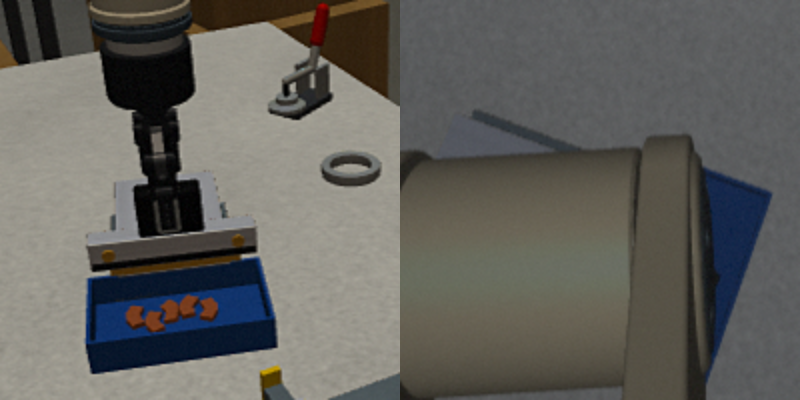

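All five chips lie in the tray, at about (170,312) in the side crop, and the force reads only the scraper's weight. Lifting and carrying it back to the rest.

send_rows([
  [[-0.001,-0.003,0.003,0,0,0,-1],[0,0,0.01,0,0,0,-1],[0,0,0.015,0,0,0,-1],[0,0,0.015,0,0,0,-1],[0,0,0.014,0,0,0,-1],[0,0,0.003,0,0,0,-1],[0.004,-0.01,0,0,0,0.0145,-1],[0.006,-0.016,0,0,0,0.0145,-1],[0.006,-0.016,0,0,0,0.0145,-1],[0.006,-0.016,0,0,0,0.0145,-1]],
])

```text
clock: 15.75
eef_pos: [487.5, -4.0, 177.2]
tcp_rot: [-3.142, -0.0, 2.911]
contact_force: [0.0, 0.4, -2.2]
opening: 0.265
grasp_force: 98.4
```

send_rows([
  [[0.006,-0.016,0,0,0,0.029,-1],[0.006,-0.016,0,0,0,0.029,-1],[0.006,-0.016,0,0,0,0.029,-1],[0.006,-0.016,0,0,0,0.029,-1],[0.006,-0.016,0,0,0,0.029,-1],[0.006,-0.016,0,0,0,0.029,-1],[0.006,-0.016,0,0,0,0.029,-1],[0.006,-0.016,0,0,0,0.029,-1],[0.005,-0.016,0,0,0,0,-1],[0,0,0,0,0,0,-1]],
])

```text
clock: 16.75
eef_pos: [541.1, -149.1, 177.2]
tcp_rot: [-3.141, 0.001, 3.14]
contact_force: [0.3, 0.3, -2.3]
opening: 0.265
grasp_force: 98.4
```

send_rows([
  [[0.0027,-0.0115,0,0,0,0,-1],[0.0026,-0.0116,0,0,0,0,-1],[0,0,0,0,0,0,-1],[0,0,-0.01,0,0,0,-1],[0,0,-0.015,0,0,0,-1],[0,0,-0.015,0,0,0,-1],[0,0,-0.015,0,0,0,-1],[0,0,-0.01,0,0,0,-1],[0,0,-0.005,0,0,0,-1],[0,0,0,0,0,0,-1]],
])

```text
clock: 17.75
eef_pos: [545.4, -170.3, 106.5]
tcp_rot: [3.141, -0.001, -3.141]
contact_force: [-0.8, 0.1, -2.9]
opening: 0.268
grasp_force: 98.5
```

send_rows([
  [[0.0005,-0.001,-0.001,0,0,0,-1],[0,0,-0.001,0,0,0,-1],[0,0,-0.001,0,0,0,-1],[0,0,-0.0005,0,0,0,-1],[0,0,0,0,0,0,-1],[0,0,0,0,0,0,-1]],
])

```text
clock: 18.35
eef_pos: [546.3, -171.6, 103.9]
tcp_rot: [-3.142, 0.0, -3.141]
contact_force: [-0.3, -0.6, -2.1]
opening: 0.269
grasp_force: 98.5
```

send_rows([
  [[0,0,-0.0005,0,0,0,-1],[0,0,-0.0003,0,0,0,-1],[0,0,0,0,0,0,-1]],
])

```text
clock: 18.65
eef_pos: [546.4, -171.6, 103.5]
tcp_rot: [-3.141, 0.0, -3.141]
contact_force: [-3.5, -0.3, 5.3]
opening: 0.266
grasp_force: 99.9
```

Seated on the posts. Releasing and rising.

send_rows([
  [[0,0,0,0,0,0,0],[0,0,0,0,0,0,1],[0,0,0,0,0,0,1],[0,0,0,0,0,0,1],[0,0,0,0,0,0,1],[0,0,0,0,0,0,1],[0,0,0,0,0,0,1],[0,0,0,0,0,0,1]],
])

```text
clock: 19.45
eef_pos: [546.3, -171.6, 103.0]
tcp_rot: [-3.142, -0.0, -3.141]
contact_force: [0.2, -0.4, 1.0]
opening: 1.001
grasp_force: 0.0
```

send_rows([
  [[0,0,0.01,0,0,0,1],[0,0,0.02,0,0,0,1],[0,0,0.03,0,0,0,1],[0,0,0.04,0,0,0,1],[0,0,0.04,0,0,0,1],[0,0,0.01,0,0,0,1],[0,0,0,0,0,0,1],[0,0,0,0,0,0,1]],
])

```text
clock: 20.25
eef_pos: [545.7, -171.4, 252.2]
tcp_rot: [3.141, -0.001, -3.141]
contact_force: [0.8, -0.5, -0.8]
opening: 1.0
grasp_force: 0.0
```

Run:
```python
from h import *
f=grab_frame("side"); cv2.imwrite("pics/s5.png",cv2.resize(f["img"][90:340,110:460],None,fx=2,fy=2)[...,::-1]); print(sense()["eef_pos"],sense()["contact_force"])
```

```text
[ 545.3677213  -171.27129037  251.5348645 ] [-1.22778154 -0.08189537  0.32623587]
```

View pics/s5.png

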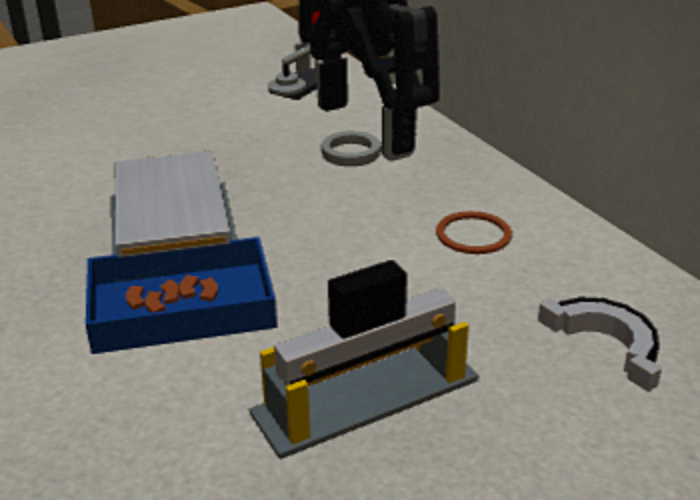

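The scraper sits on its rest at (365,310), the plate is clear, five chips are in the tray at (170,292), and the bystanders look unmoved. Handing in.

```bash
python3 -c "from rig import sign_off; print(sign_off())"
```

```text
the job is handed in; nothing more can be done
None
```

The job is handed in at about 20 s of the 54 s allowed: all five chips are in the blue tray and the scraper is back on its rest, pressing at about 8–9 N at each reading during the wipe; the hand-in returned no verdict.

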